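Fit the two-part lid to the wash tub and lift its cover

ROBOT

A 6-joint arm with a two-finger parallel gripper is mounted at the origin on the work surface. World frame = base frame: x ahead of the robot, y to its left, z up, the work surface at z = 0. Lengths are in m, angles in rad, forces in N, time in s.
With the tool pointing down it reaches from about 0.275 to 0.825 m from the base axis. Payload 4.9 kg.
Tool frame: the origin (TCP) lies between the finger pads; the fingertips stand 25 mm ahead of it and the grasp point (between the pads) lies 6 mm ahead of it; z points along the fingers, y is the direction in which the jaws open and shut (so a half turn about z gives the same grasp; the last joint's range is limited). The gripper opens to 85 mm and grips with 20 to 120 N. Pads are 22 mm wide; open, the fingers measure 114 mm over their backs; the gripper's body (76 mm by 85 mm) begins 54 mm behind the grasp point. The pads swing forward as they close: fully open they stand 13 mm farther back than shut.
Start: joints at [-0.134, 0.326, -0.193, 1.052, 0, 1.437], TCP at [0.55, 0, 0.256] pointing down, gripper open.
Joint ranges: [-2.65, 2.65], [-0.97, 1.79], [-1.3, 1.35], [-1.93, 2.1], [-1.47, 1.37], [-3.14, 3.14]. Speed limits (rad/s): [2.57, 2.57, 3.14, 3.14, 3.14, 3.14].

INTERFACE

Orientations are given as a unit quaternion [w, x, y, z].
In Python, from station import manip gives the robot as it stands. The module is installed in compiled form; this text tells all that it offers.
- The arm moves only by the tool apply_moves, never from a script. Its arguments are lists of equal length, an entry for each row: "offset": the shift along the tool's x, y, z in cm, a list of three; "dr": the turn, a rotation vector about the tool's x, y, z in rad, a list of three; "claw": the finger opening in cm, from 0 to 8.54. In form: {"offset": [[x, y, z], ...], "dr": [[rx, ry, rz], ...], "claw": [claw, ...]}. A call has 1 to 20 rows; each row is the pose to reach, as a shift and turn from the pose commanded when the call began, along the tool's axes at that moment; what a row does not reach only later rows make up. A row lasts 1/10 s, in which the tool goes at most 50 mm and 8.59 degrees, less where a joint would pass 70% of its speed; a pose out of reach is approached as far as the arm can. A call with a gripper value outside its range is refused whole. The fingers move at their own pace and stop on an object; "grip_force" is the grip in N (left out, the last holds). Time passes only in rows, so rows that repeat a pose let the fingers close. It gives the time, the measured TCP pose, the force and the opening at its end, in the units of the state.
- manip.observe(): the state, without advancing time (a new reading comes with each control period).
- manip.read_camera(name): name is "scene" or "side" or "wrist"; returns a dict with "image" (420x560x3 uint8, red, green, blue), "depth" (420x560 float32, m along the optical axis (not along the pixel's ray), 0 where there is no reading), "fx", "fy", "cx", "cy" (pixels), "R" (3x3) and "t" (3): a world point X has camera coordinates R X + t. Camera axes: x right, y down, z forward; pixel columns grow to the right and rows downward; lengths in m; the calibration is good to about 2 mm. A picture is of the moment at which its call begins.
- manip.close_job(): hands the job in, once; it reports no verdict.
Trained networks look in a picture, given as the dict that the camera call returned (one of the last four; its "shot" number tells which), for a name from the list of things; names that differ only in an ending like _2 or _b are one class to them, and where a whole thing is asked for, a point or a joint stands for the part that bears it (a point fixed in the world has none). Each returns a list of dicts, best first, with "confidence" (0 to 1); they miss things now and then, are a little off and sometimes report something else, mostly with a low value. They report only what shows in the picture. A call takes as long as a camera call. They do not tell look-alikes from the thing itself.
- manip.look_for(label, picture): "centre" ([x, y, z] in m, in world coordinates, good to about 4 mm: the middle of the surface that is visible of it).
- manip.regions_of(label, picture): "pixels" (420x560 bool, what is visible of it).
- manip.pinpoint(label, picture): "centre" ([x, y, z] in m, in world coordinates, good to about 4 mm: a listed point, or the origin of a listed thing).
The state is a dict: "clock": time; "joint_positions": joint angles; "qvel": joint speeds; "tau": joint torques, N m; "eef_pos": TCP position; "ee_rot": TCP orientation; "ft_force": force on the tool from outside, world axes, zero at the start; "torque": the same for the moment, N m; "gripper_width": finger opening in m.
Only numpy, scipy, OpenCV 4.12 (cv2) and the standard library are available. Lean on these libraries where they do the work, as an engineer would, in place of code of your own. Each camera call takes 0.05 s, during which the arm holds its last target. There are 200 camera calls.

TASK

Tip the tub's loose flat lid up by its tab so that its opposite edge stays down at the rim, then lift it off and lay it flat, right side up, inside the drip tray. Carry the two-part lid by the black knob of its inner lid, cover and all, lower it onto the tub until the inner lid is fully seated, and let go of it; then take the outer cover alone by its neck and lift it straight up, leaving the inner lid seated and undisturbed. Finish while still holding the cover level and wholly above the knob, over the tub; drop nothing and leave the wrench, grooved disc and jar where they are.

Things in the scene. Friction and masses are not known exactly. Their poses are not given: they have to be found in the camera images.
- tub: Open round white plastic tub fixed upright to the bench by a steel foot ring (128 mm across, 8 mm high). 100 mm outside diameter, 90 mm high, wall 4 mm (mouth 92 mm across). Origin: centre of its underside, z up; the rim is at z = 90 mm. The flat lid covers it at the start.
- flat_lid: Loose white plastic lid on the tub's rim: disc 108 mm across, 4 mm thick; a boss below (84 mm across, 6 mm deep) sits in the mouth with 4 mm play. Upright tab on top near the +x edge: x from 39 to 49 mm, 26 mm wide along y, top at z = 34 mm. Origin: centre of the disc's underside (rests on the rim), z up. About 80 g. In the tray it rests on its boss, origin about 10 mm above the bench.
- tab (a point): Point in the flat lid's tab, on its centre line 24 mm above the disc's underside and 44 mm out from the disc's centre; axes as the flat lid's.
- heel (a point): Point on the underside edge of the flat lid opposite the tab (54 mm from the centre, on the lid's -x side).
- inner_lid: Inner lid of the two-part lid, steel, loose, standing on the bench with the cover on it. Flange 106 mm across, 4 mm thick; below it a plug 84 mm across, 12 mm deep, bevelled, that enters the tub; on top a round stem 24 mm thick, its top 30 mm the black knob, top at z = 84 mm. Origin: centre of the flange's underside (rests on the rim when seated), z up. About 220 g.
- cover: Outer cover, aluminium, loose, resting on the inner lid's flange (origin 4 mm above the inner lid's). A bell: skirt 100 mm across, flat shoulder on top at z = 26 mm, straight round neck 42 mm across from z = 26 to 52 mm, hole 34 mm: 5 mm play round the stem, which stands 28 mm out of it. Origin: centre of the skirt's lower edge, z up. 140 g. The knob lifts both parts, the neck the cover alone.
- tray: Square perforated steel drip tray fixed flat on the bench, 190 by 190 mm outside, edge 10 mm high, edge walls 4 mm thick, floor about 4 mm thick. Origin: centre of its underside; x and y along its sides. It lies to one side of the tub, left or right, and the two-part lid to the other.
- wrench: Bystander: steel wrench 170 mm long lying beyond the tub; origin under its middle, x along it.
- sheave: Bystander: grooved steel disc 72 mm across, 22 mm high, lying between robot and tub; origin at the centre of its underside.
- jar: Bystander: jar 60 mm across, 75 mm high with a black cap; origin at the centre of its underside.
There are look-alikes about, which are no part of the job. Leave any brown or red look-alike of the flat_lid alone.

How it is judged:
By the outcome, as a careful person would: the job done as asked, in the order asked, and still so for the second after the job is handed in, while the arm keeps its last pose, push and grip.
It also fails if it takes over 67 s, if anything falls off the work surface, if the arm or the gripper's body presses on something with over 40 N, if the wrist force passes 120 N, or if a joint passes its speed limit or range.

## Working session

There is one attempt and no reset: what is moved stays moved. The work goes in short steps, Python scripts to look and compute and a tool call to move; the robot and the scene stay as the last step left them, time stands still between calls to the robot, and variables do not carry over. Pictures are saved under pics/ and viewed, about 8 in all and at most 12, crops included, and the job is handed in when it is done.

Besides the shell and the picture viewer there is one more tool, called after "Call:" by a JSON object that holds its "name" and its "arguments". apply_moves: Moves the arm, as the interface text tells. Its arguments: {"type":"object","properties":{"offset":{"type":"array","items":{"type":"array","items":{"type":"number"}}},"dr":{"type":"array","items":{"type":"array","items":{"type":"number"}}},"claw":{"type":"array","items":{"type":"number"}},"grip_force":{"type":"number"}},"required":["offset","dr","claw"]}

```bash
mkdir -p pics; cat > h.py <<'E'
import numpy as np, cv2
from station import manip
def save(p,name): cv2.imwrite(f'pics/{name}.png',p['image'][...,::-1])
def cloud(p):
    d=p['depth'];v,u=np.mgrid[:420,:560]
    c=np.stack([(u-p['cx'])/p['fx']*d,(v-p['cy'])/p['fy']*d,d],-1)
    return (c-p['t'])@p['R']
def proj(p,X):
    c=p['R']@np.array(X)+p['t'];return (np.array([p['fx'],p['fy']])*c[:2]/c[2]+[p['cx'],p['cy']]).round().astype(int).tolist()
E
python3 - <<'E'
from h import *
print(manip.observe())
for n in ['scene','side']:
    p=manip.read_camera(n);save(p,n+'0')
    print(n,'cam at',(-p['R'].T@p['t']).round(3))
    for l in ['tub','flat_lid','tab','heel','inner_lid','cover','tray','wrench','sheave','jar']:
        print(l,[(np.round(r['centre'],3).tolist(),round(r['confidence'],2),proj(p,r['centre'])) for r in manip.pinpoint(l,p)[:3]])
E
```

```text
{'clock': 0.0, 'joint_positions': array([-1.34217575e-01,  3.26951965e-01, -1.93615921e-01,  1.05199987e+00,
        9.88386299e-06,  1.43657499e+00]), 'qvel': array([-0.0029611 , -0.002149  , -0.00146607,  0.00093923, -0.00076463,
       -0.00158281]), 'tau': array([-1.24197268e-03, -4.43398941e+01,  2.62443137e+01,  1.56443648e-02,
       -1.97191571e-04, -6.55614656e-06]), 'eef_pos': array([5.49444350e-01, 7.95936794e-05, 2.55485241e-01]), 'ee_rot': array([-7.07467045e-04,  7.07105176e-01,  7.07107832e-01, -5.32923182e-04]), 'ft_force': array([ 0.04270902, -0.13378598, -0.01658132]), 'torque': array([-0.00828422, -0.01282865,  0.02237211]), 'gripper_width': 0.08521158846638238}
scene cam at [ 1.153 -0.523  0.653]
tub [([0.531, -0.023, -0.003], 0.93, [260, 243])]
flat_lid [([0.84, -0.185, 0.009], 0.97, [304, 359]), ([0.309, -0.194, 0.005], 0.81, [152, 229]), ([0.534, -0.025, 0.089], 0.73, [258, 213])]
tab [([0.574, -0.01, 0.117], 0.84, [275, 208]), ([0.708, -0.207, 0.03], 0.83, [246, 315]), ([0.87, -0.216, 0.027], 0.81, [304, 374])]
heel [([0.3, 0.133, 0.006], 0.95, [249, 182]), ([
[... 742 characters left out ...]
([0.869, -0.212, 0.032], 0.96, [428, 276]), ([0.574, -0.005, 0.113], 0.91, [275, 196]), ([0.355, -0.2, 0.03], 0.91, [185, 307])]
heel [([0.801, -0.149, 0.007], 0.91, [385, 262]), ([0.258, -0.176, 0.001], 0.73, [139, 311]), ([0.637, -0.133, 0.007], 0.65, [313, 267])]
inner_lid [([0.489, -0.249, 0.011], 0.79, [254, 324])]
cover [([0.49, -0.248, 0.016], 0.81, [254, 322])]
tray [([0.542, 0.236, -0.001], 0.89, [248, 160]), ([0.534, -0.025, 0.0], 0.5, [259, 236])]
wrench [([0.772, 0.013, -0.002], 0.69, [352, 212])]
sheave [([0.374, -0.054, -0.003], 0.73, [192, 256])]
jar [([0.716, 0.209, -0.001], 0.9, [313, 160]), ([0.574, -0.007, 0.113], 0.56, [275, 196]), ([0.531, -0.026, 0.0], 0.5, [258, 236])]
```

View pics/scene0.png

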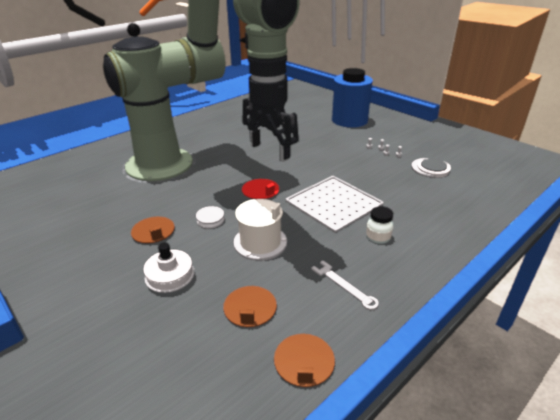

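View pics/side0.png

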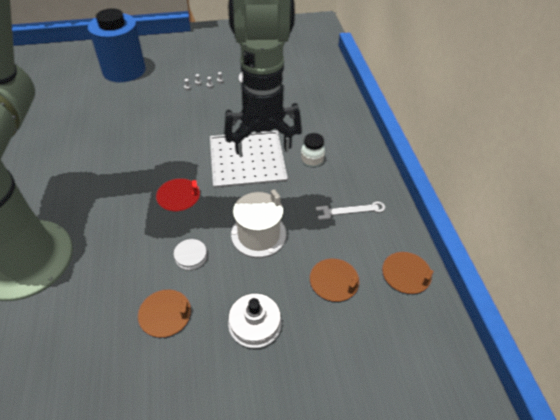

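The scene camera shows five discs that could pass for the flat lid:
- brown at (152,229), (250,307) and (304,359)
- red at (261,189)
- white on the tub at (258,213), with its tab at (275,208)

Only the white one lies on the tub's rim (z≈0.09), so that is the lid. The two-part lid stands at (169,272), the tray at (333,201) and the sheave at (210,216). I'll confirm this in an enlarged crop and measure precisely.

```bash
python3 - <<'E'
from h import *
def circ(P,sel):
    q=(P[sel][:,:2]*1000).astype(np.float32);(c,r)=cv2.minEnclosingCircle(q);return np.round(c,1),round(r,1),len(q)
for n in ['scene','side']:
    p=manip.read_camera(n);P=cloud(p);x,y,z=P[...,0],P[...,1],P[...,2]
    near=lambda cx,cy,r:(np.hypot(x-cx,y-cy)<r)&(p['depth']>0)
    s=near(.533,-.025,.065)&(z>.090)&(z<.098);print(n,'disc',circ(P,s),np.median(z[s]).round(4))
    s=near(.574,-.008,.04)&(z>.104);q=P[s];print('tab',q.mean(0).round(4),q.max(0).round(4),cv2.minAreaRect((q[:,:2]*1000).astype(np.float32)))
    s=near(.489,-.249,.03)&(z>.072);q=P[s];print('knob',circ(P,s),z[s].max().round(4), 'top',circ(P,s&(z>.091)))
    s=near(.489,-.249,.07)&(z>.038)&(z<.046);print('shoulder',circ(P,s))
    s=near(.489,-.249,.07)&(z>.011)&(z<.019);print('flange',circ(P,s))
    for m in manip.regions_of('tray',p)[:1]:
        q=P[m['pixels']&(z<.016)&(z>-.005)];print('tray',m['confidence'],cv2.minAreaRect((q[:,:2]*1000).astype(np.float32)))
    if n=='side': cv2.imwrite('pics/crop.png',cv2.resize(p['image'][180:260,210:310,::-1],(800,640))[:600])
E
```

```text
scene disc (array([533.5, -25. ]), 55.4, 913) 0.0936
tab [ 0.5786 -0.0168  0.4258] [0.6138 0.0302 0.5445] ((576.0695190429688, -9.604232788085938), (79.91860961914062, 64.3369369506836), 52.50419616699219)
knob (array([ 490.9, -250.4]), 13.1, 163) 0.0981 top (array([ 490.4, -250.9]), 12.8, 79)
shoulder (array([ 491.5, -249.4]), 51.5, 839)
flange (array([ 493.4, -251.3]), 52.4, 184)
tray 0.63 ((534.5208740234375, 243.64480590820312), (211.74856567382812, 206.88754272460938), 88.07644653320312)
side disc (array([530.6, -22.6]), 55.3, 1371) 0.0947
tab [ 0.5685 -0.0261  0.4348] [0.6139 0.0163 0.5749] ((578.0849609375, -18.63780975341797), (79.17255401611328, 55.0140380859375), 22.482221603393555)
knob (array([ 485.5, -250.1]), 16.1, 179) 0.1007 top (array([ 489.8, -249. ]), 12.3, 121)
shoulder (array([ 489.4, -248.4]), 50.3, 1369)
flange (array([ 489.2, -249.2]), 53.0, 191)
tray 0.8 ((541.3489990234375, 246.18284606933594), (218.77926635742188, 197.9862518310547), 85.53627014160156)
```

View pics/crop.png

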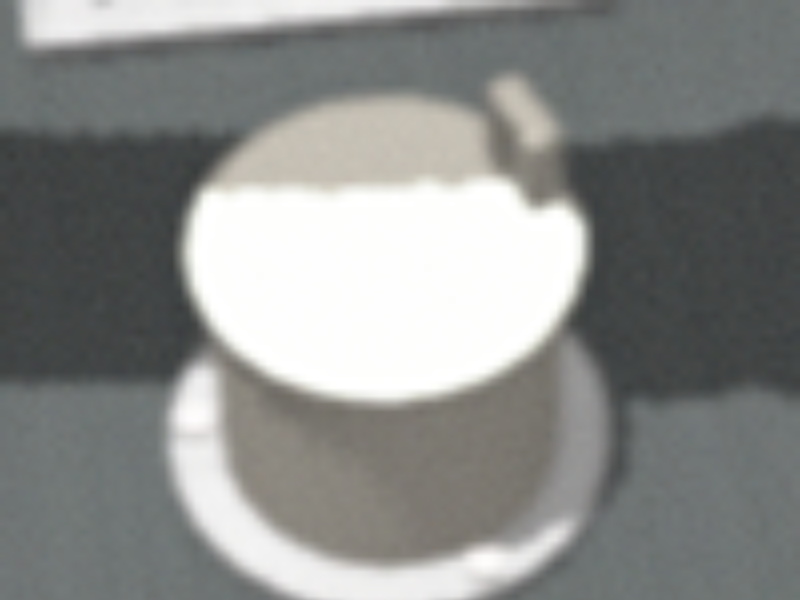

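The crop confirms the white lid on the tub, with its upright tab at crop (525,130), up and to the right of centre. I'll redo the tab fit with a height limit, and add the wrist camera.

```bash
python3 - <<'E'
from h import *
for n in ['scene','side','wrist']:
    p=manip.read_camera(n);P=cloud(p);x,y,z=P[...,0],P[...,1],P[...,2]
    s=(np.hypot(x-.574,y+.008)<.035)&(z>.104)&(z<.13)&(p['depth']>0)
    q=P[s]; 
    print(n,len(q))
    if len(q): print(q.mean(0).round(4),q[:,2].max().round(4),cv2.minAreaRect((q[:,:2]*1000).astype(np.float32)))
    t=P[s&(z>.121)]
    if len(t)>3: print('top',t.mean(0).round(4),cv2.minAreaRect((t[:,:2]*1000).astype(np.float32)))
    if n=='wrist':
        s=(np.hypot(x-.532,y+.024)<.065)&(z>.09)&(z<.098);print('disc',cv2.minEnclosingCircle((P[s][:,:2]*1000).astype(np.float32)),s.sum())
        for l in ['tab','heel','flat_lid']: print(l,[(np.round(r['centre'],4),round(r['confidence'],2)) for r in manip.pinpoint(l,p)[:2]])
        save(p,'w0')
E
```

```text
scene 95
[ 0.5768 -0.0123  0.1165] 0.1248 ((574.8587646484375, -10.210759162902832), (11.346905708312988, 28.5775203704834), 17.234752655029297)
top [ 0.5747 -0.0101  0.1231] ((574.3280029296875, -10.171716690063477), (10.954352378845215, 25.564565658569336), 19.408611297607422)
side 100
[ 0.5715 -0.0108  0.1185] 0.1269 ((571.7772827148438, -8.930632591247559), (10.685832023620605, 27.814414978027344), 21.692838668823242)
top [ 0.5721 -0.0088  0.1244] ((571.5526733398438, -7.964643478393555), (10.389213562011719, 25.853214263916016), 21.692838668823242)
wrist 537
[ 0.5729 -0.0055  0.1222] 0.1259 ((573.61962890625, -7.795950889587402), (9.995132446289062, 26.79961395263672), 20.28830337524414)
top [ 0.5734 -0.0072  0.1242] ((573.6074829101562, -7.798377990722656), (9.97525691986084, 26.796043395996094), 20.232742309570312)
disc ((532.3250732421875, -23.13700294494629), 54.07612228393555) 11363
tab [(array([0.3996, 0.1311, 0.0257]), 0.91), (array([ 0.8686, -0.2155,  0.0283]), 0.82)]
heel [(array([ 0.8031, -0.1475,  0.0056]), 0.9), (array([0.296 , 0.1331, 0.0027]), 0.87)]
flat_lid [(array([ 0.6786, -0.1755,  0.0069]), 0.96), (array([ 0.8344, -0.1832,  0.004 ]), 0.9)]
```

View pics/w0.png

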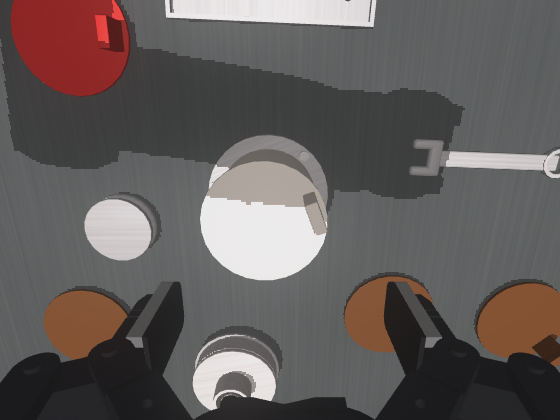

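The wrist view shows the lid at (264,220) with its tab at (315,213). The measured tab centre is (0.5735, -0.0078) at 20.2°, and the disc radius comes out at 54.1, so the geometry matches. Moving in for a radial grasp of the tab.

Call:
{"name": "apply_moves", "arguments": {"offset": [[-0.2,0.6,2],[-0.4,1.2,4],[-0.6,1.8,6],[-0.79,2.41,8],[-0.79,2.41,10],[-0.79,2.41,11.5],[-0.79,2.41,12.5],[-0.79,2.41,13.1],[-0.79,2.41,13.1],[-0.79,2.41,13.1],[-0.79,2.41,13.1],[-0.79,2.41,13.1],[-0.79,2.41,13.1],[-0.79,2.41,13.1],[-0.79,2.41,13.1]], "dr": [[0,0,-0.1],[0,0,-0.2],[0,0,-0.3],[0,0,-0.353],[0,0,-0.353],[0,0,-0.353],[0,0,-0.353],[0,0,-0.353],[0,0,-0.353],[0,0,-0.353],[0,0,-0.353],[0,0,-0.353],[0,0,-0.353],[0,0,-0.353],[0,0,-0.353]], "claw": [5,5,5,5,5,5,5,5,5,0.5,0.5,0.5,0.5,0.5,0.5], "grip_force": 45}}

```text
clock: 3.1
eef_pos: [0.5748, -0.008, 0.1262]
ee_rot: [0.001, 0.572, 0.82, 0.0]
ft_force: [-0.2, 0.1, 5.6]
gripper_width: 0.0089
```

Call:
{"name": "apply_moves", "arguments": {"offset": [[0,-0.19,-0.48],[0,-0.41,-0.94],[0,-0.65,-1.39],[0,-0.91,-1.84],[0,-1.19,-2.26],[0,-1.49,-2.68],[0,-1.82,-3.07],[0,-1.82,-3.07],[0,-1.82,-3.07]], "dr": [[-0.05,0,0],[-0.1,0,0],[-0.15,0,0],[-0.2,0,0],[-0.25,0,0],[-0.3,0,0],[-0.35,0,0],[-0.35,0,0],[-0.35,0,0]], "claw": [0.5,0.5,0.5,0.5,0.5,0.5,0.5,0.5,0.5]}}

```text
clock: 4.0
eef_pos: [0.5568, -0.0143, 0.1559]
ee_rot: [0.099, 0.563, 0.808, 0.142]
ft_force: [0.5, -1.1, -0.9]
gripper_width: 0.0092
```

```bash
python3 - <<'E'
from h import *
p=manip.read_camera('side');save(p,'tip');P=cloud(p);x,y,z=P[...,0],P[...,1],P[...,2]
# disc plane from white lid top
c=np.array([.5323,-.0231]);d=np.array([np.cos(.353),np.sin(.353)])
a=(P[...,:2]-c)@d; b=(P[...,:2]-c)@np.array([-d[1],d[0]])
s=(abs(b)<.03)&(a>-.05)&(a<.02)&(z>.08)&(z<.14)
k=np.polyfit(a[s],z[s],1);r=z[s]-np.polyval(k,a[s]);print('slope deg',np.degrees(np.arctan(k[0])),'z top at pivot -.05:',np.polyval(k,-.05),'res',r.std())
cv2.imwrite('pics/tipc.png',cv2.resize(p['image'][150:255,190:330,::-1],(800,600)))
E
```

```text
slope deg 20.916191955577666 z top at pivot -.05: 0.09460525106718026 res 0.002588440885857303
```

View pics/tipc.png

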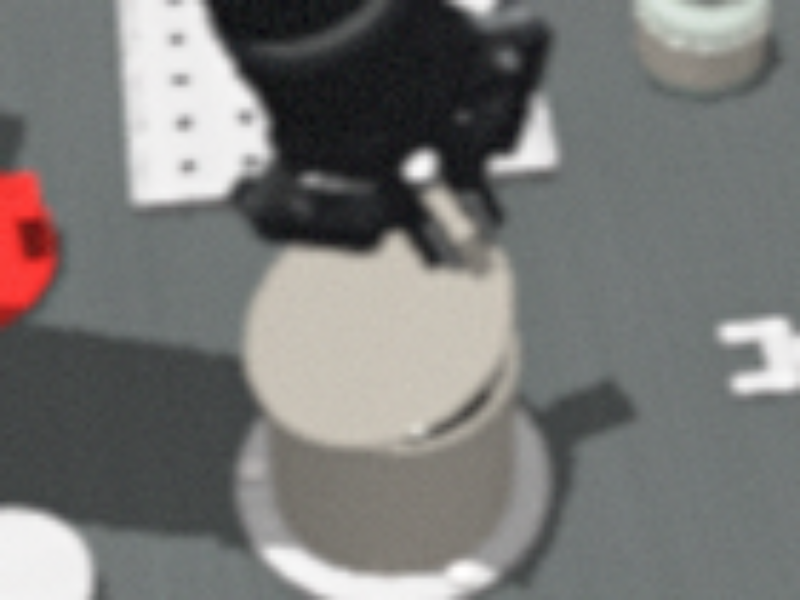

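The lid is tipped about 20° with its heel on the rim at crop (390,440). Now I'll lift it off and level it.

Call:
{"name": "apply_moves", "arguments": {"offset": [[0,0.2,-0.55],[0,0.5,-1.4],[0,1.0,-2.8],[0,1.5,-4.2],[0,2.0,-5.5],[0,2.5,-6.8],[0,3.0,-8.2],[0,3.4,-9.4],[0,3.4,-9.4],[0,3.4,-9.4]], "dr": [[0,0,0],[0,0,0],[0,0,0],[0.05,0,0],[0.12,0,0],[0.2,0,0],[0.28,0,0],[0.35,0,0],[0.35,0,0],[0.35,0,0]], "claw": [0.5,0.5,0.5,0.5,0.5,0.5,0.5,0.5,0.5,0.5]}}

```text
clock: 5.05
eef_pos: [0.5573, -0.014, 0.2558]
ee_rot: [0.001, 0.572, 0.82, 0.001]
ft_force: [0.6, 0.6, -1.1]
gripper_width: 0.0089
```

```bash
python3 - <<'E'
from h import *
from scipy.spatial.transform import Rotation as Ro
o=manip.observe();print(o['eef_pos'],o['ee_rot'],o['ft_force'],o['gripper_width'])
R=Ro.from_quat(o['ee_rot'],scalar_first=True).as_matrix();print(R.round(3))
for n in ['scene','side','wrist']:
    p=manip.read_camera(n);P=cloud(p);x,y,z=P[...,0],P[...,1],P[...,2]
    s=(x>.4)&(x<.68)&(y>.1)&(y<.36)&(z>.0075)&(z<.014)&(p['depth']>0)
    s=cv2.morphologyEx(s.astype(np.uint8),cv2.MORPH_CLOSE,np.ones((3,3)))
    k,l,st,_=cv2.connectedComponentsWithStats(s);i=1+st[1:,4].argmax()
    q=P[l==i];print(n,'tray',len(q),cv2.minAreaRect((q[:,:2]*1000).astype(np.float32)),np.percentile(q[:,:2],[.5,99.5],axis=0).round(3).tolist())
    if n=='side':
        s=(z>.15)&(z<.22)&(abs(x-.52)<.12)&(abs(y+.02)<.1)&(p['image'].min(-1)>110);q=P[s];c=q.mean(0);nn=np.linalg.svd(q-c)[2][2];print('lid normal',nn,c,len(q))
    if n!='side':
      for m in manip.pinpoint('tray',p)[:1]: print(m['centre'],m['confidence'])
E
```

```text
[ 0.55729714 -0.0140009   0.25579265] [5.57082115e-04 5.71686801e-01 8.20471511e-01 6.25686093e-04] [ 0.59860833  0.58524316 -1.07009341] 0.008894558618764094
[[-0.346  0.938  0.002]
 [ 0.938  0.346  0.   ]
 [-0.     0.002 -1.   ]]
scene tray 302 ((540.3311767578125, 235.60504150390625), (193.54388427734375, 193.8314666748047), 87.85204315185547) [[0.441, 0.137], [0.639, 0.332]]
[0.5383, 0.2407, 0.0047] 0.77
side tray 199 ((447.24072265625, -174.745849609375), (1028.49169921875, 67.6914291381836), 86.0436782836914) [[0.441, 0.136], [0.514, 0.338]]
lid normal [-3.16434749e-04  1.45607963e-02 -9.99893936e-01] [ 0.51858401 -0.06338192  0.21958044] 10
wrist tray 942 ((570.710693359375, 137.90829467773438), (157.2960205078125, 68.91743469238281), 35.2818603515625) [[0.522, 0.138], [0.633, 0.184]]
```

Call:
{"name": "apply_moves", "arguments": {"offset": [[1,0.47,0],[3,1.42,0],[5.5,2.6,0],[8,3.79,0],[10.5,4.97,0],[13,6.16,0],[15.5,7.34,1],[18,8.53,3],[20,9.47,5],[22,10.4,7.5],[23.3,11,10],[24.13,11.43,12],[24.13,11.43,14],[24.13,11.43,16],[24.13,11.43,17.5],[24.13,11.43,18],[24.13,11.43,18]], "dr": [[0,0,0],[0,0,0],[0,0,0],[0,0,0],[0,0,0],[0,0,0],[0,0,0],[0,0,0],[0,0,0],[0,0,0],[0,0,0],[0,0,0],[0,0,0],[0,0,0],[0,0,0],[0,0,0],[0,0,0]], "claw": [0.5,0.5,0.5,0.5,0.5,0.5,0.5,0.5,0.5,0.5,0.5,0.5,0.5,0.5,0.5,0.5,0.5]}}

```text
clock: 7.0
eef_pos: [0.5798, 0.2519, 0.0752]
ee_rot: [-0.001, 0.572, 0.82, -0.001]
ft_force: [-0.0, -0.0, -0.2]
gripper_width: 0.009
```

```bash
python3 - <<'E'
from h import *
o=manip.observe();print(o['eef_pos'],o['ft_force'])
for n in ['scene','wrist']:
    p=manip.read_camera(n);P=cloud(p);x,y,z=P[...,0],P[...,1],P[...,2]
    s=(z>.028)&(z<.06)&(np.hypot(x-.54,y-.237)<.056)&(p['image'].min(-1)>60);q=P[s];c=np.median(q,0);A=np.c_[q[:,:2]-c[:2],np.ones(len(q))]
    import numpy.linalg as L;k=L.lstsq(A,q[:,2],rcond=None)[0];r=q[:,2]-A@k;g=abs(r)<.003;k=L.lstsq(A[g],q[g,2],rcond=None)[0]
    print(n,len(q),g.sum(),'plane',k,cv2.minEnclosingCircle((q[:,:2]*1000).astype(np.float32)))
save(p,'w1')
p=manip.read_camera('side');P=cloud(p);x,y,z=P[...,0],P[...,1],P[...,2]
cv2.imwrite('pics/pl.png',cv2.resize(p['image'][90:230,160:340,::-1],(770,600)))
c=(.531,-.024)
s=(np.hypot(x-c[0],y-c[1])<.06)&(z>.085)&(z<.096);q=P[s];print('rim',cv2.minEnclosingCircle((q[:,:2]*1000).astype(np.float32)),np.median(q[:,2]))
E
```

```text
[0.57978437 0.25186187 0.07522668] [-0.00768106 -0.04607172 -0.1683368 ]
scene 621 536 plane [0.00363794 0.00358349 0.04266215] ((539.69287109375, 236.42892456054688), 55.39240646362305)
wrist 28476 28012 plane [-3.81536963e-05  6.62014054e-05  4.43059484e-02] ((539.6663818359375, 236.9289093017578), 55.180076599121094)
rim ((531.0044555664062, -23.076980590820312), 50.850860595703125) 0.08953251706127192
```

View pics/pl.png

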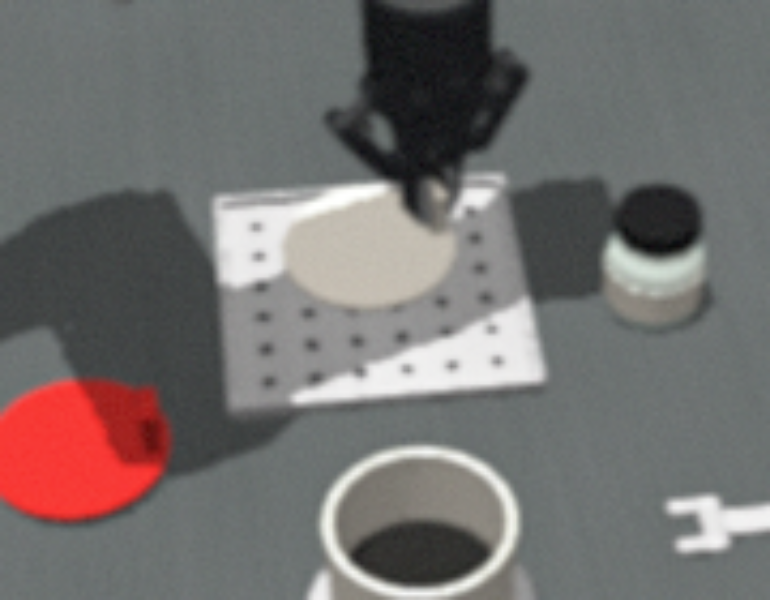

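The lid is level above the tray, centred at (0.5397, 0.237), with its underside at 40 mm. I'll lower it 30 mm, release and retreat.

Call:
{"name": "apply_moves", "arguments": {"offset": [[0,0,1],[0,0,2],[0,0,2.6],[0,0,2.9],[0,0,3.05],[0,0,3.05],[0,0,3.05],[0,0,3.05],[0,0,3.05],[0,0,3.05],[0,0,3.05],[0,0,1.5],[0,0,-1],[0,0,-4],[0,0,-8],[0,0,-12],[0,0,-16],[0,0,-16]], "dr": [[0,0,0],[0,0,0],[0,0,0],[0,0,0],[0,0,0],[0,0,0],[0,0,0],[0,0,0],[0,0,0],[0,0,0],[0,0,0],[0,0,0],[0,0,0],[0,0,0],[0,0,0],[0,0,0],[0,0,0],[0,0,0]], "claw": [0.5,0.5,0.5,0.5,0.5,0.5,1.5,2.5,4,4,4,4,4,4,4,4,4,4]}}

```text
clock: 8.95
eef_pos: [0.5838, 0.2527, 0.2427]
ee_rot: [0.003, 0.572, 0.82, 0.004]
ft_force: [0.9, -0.8, 0.1]
gripper_width: 0.0403
```

```bash
python3 - <<'E'
from h import *
o=manip.observe();print(o['eef_pos'],o['ee_rot'],o['joint_positions'].round(2))
p=manip.read_camera('scene');P=cloud(p);x,y,z=P[...,0],P[...,1],P[...,2]
s=(z>.011)&(z<.018)&(np.hypot(x-.54,y-.237)<.06);q=P[s];print(len(q),np.median(q[:,2]),cv2.minEnclosingCircle((q[:,:2]*1000).astype(np.float32)))
c=q.mean(0);print(np.linalg.svd(q-c)[2][2])
p=manip.read_camera('side');P=cloud(p);x,y,z=P[...,0],P[...,1],P[...,2]
f=lambda s:cv2.minEnclosingCircle((P[s][:,:2]*1000).astype(np.float32))
s=(z>.0115)&(z<.018)&(np.hypot(x-.54,y-.237)<.06);print('side lid',f(s),np.median(z[s]))
n=np.hypot(x-.49,y+.25)
print('knobtop',f((n<.03)&(z>.091)),'shoulder',f((n<.07)&(z>.038)&(z<.046)),'neck',f((n<.04)&(z>.062)&(z<.07)))
E
```

```text
[0.58381216 0.25267221 0.24268013] [0.00341996 0.5719122  0.82029627 0.00433269] [0.29 0.49 0.02 1.09 0.   1.51]
616 0.013505586048962702 ((536.8284912109375, 234.49403381347656), 56.253883361816406)
[-1.85631069e-03 -8.37061733e-04  9.99997927e-01]
side lid ((538.3603515625, 236.564453125), 56.2549934387207) 0.014711566210368303
knobtop ((488.96624755859375, -248.58828735351562), 12.773246765136719) shoulder ((489.6915588378906, -248.418701171875), 50.722537994384766) neck ((489.1120910644531, -249.08441162109375), 20.977249145507812)
```

Call:
{"name": "apply_moves", "arguments": {"offset": [[-1,-0.6,-1],[-3,-1.8,-1.7],[-6,-3.6,-1.7],[-9,-5.4,-1.7],[-12,-7.25,-1.7],[-15,-9.07,-1.7],[-18,-10.9,-1.7],[-21,-12.7,-1.7],[-24,-14.5,-1.7],[-27,-16.3,-1.7],[-30,-18.1,-1.7],[-33,-20,-1.7],[-36,-21.8,-1.7],[-39,-23.6,-1.7],[-41,-24.8,-1.7],[-42.2,-25.5,-1.7],[-42.5,-25.7,-1.7],[-42.5,-25.7,-1.7],[-42.5,-25.7,-1.7]], "dr": [[0,0,0.02],[0,0,0.05],[0,0,0.1],[0,0,0.15],[0,0,0.2],[0,0,0.25],[0,0,0.3],[0,0,0.353],[0,0,0.353],[0,0,0.353],[0,0,0.353],[0,0,0.353],[0,0,0.353],[0,0,0.353],[0,0,0.353],[0,0,0.353],[0,0,0.353],[0,0,0.353],[0,0,0.353]], "claw": [5,5,5,5,5,5,5,5,5,5,5,5,5,5,5,5,5,5,5]}}

```text
clock: 10.95
eef_pos: [0.4863, -0.235, 0.2527]
ee_rot: [-0.0, 0.707, 0.707, 0.0]
ft_force: [-0.1, 0.3, 0.0]
gripper_width: 0.0498
```

```bash
python3 - <<'E'
from h import *
o=manip.observe();print(o['eef_pos'],o['ee_rot'],o['joint_positions'].round(2))
p=manip.read_camera('wrist');P=cloud(p);x,y,z=P[...,0],P[...,1],P[...,2]
f=lambda s:(s.sum(),cv2.minEnclosingCircle((P[s][:,:2]*1000).astype(np.float32)))
n=np.hypot(x-.49,y+.25)
print('knobtop',f((n<.03)&(z>.093)&(z<.1)),'shoulder',f((n<.07)&(z>.038)&(z<.046)),'neck',f((n<.04)&(z>.064)&(z<.07)),'flange',f((n<.06)&(z>.013)&(z<.018)))
save(p,'w2')
E
```

```text
[ 0.4863296  -0.23496009  0.25272921] [-4.53521751e-04  7.06763605e-01  7.07449637e-01  1.07203864e-04] [-0.59  0.31 -0.22  1.04  0.    0.98]
knobtop (np.int64(609), ((490.3515625, -248.3328857421875), 11.86568546295166)) shoulder (np.int64(6160), ((490.23541259765625, -248.7313995361328), 50.046180725097656)) neck (np.int64(541), ((490.2869873046875, -248.42294311523438), 20.915374755859375)) flange (np.int64(519), ((489.5068359375, -242.87515258789062), 52.274131774902344))
```

View pics/w2.png

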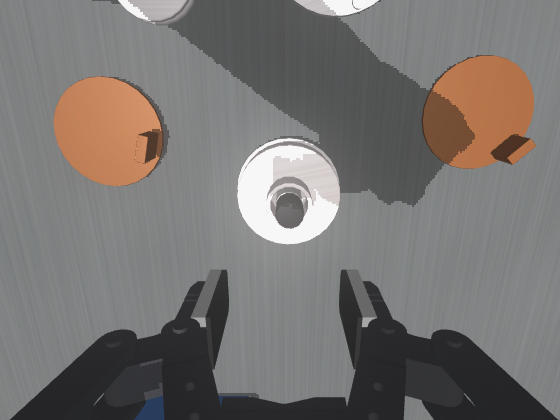

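The wrist view shows the two-part lid with its knob at (289,208), between brown discs. The knob centre is (0.4903, -0.2485). Descending to grasp it.

Call:
{"name": "apply_moves", "arguments": {"offset": [[-0.4,0.1,1.5],[-0.9,0.3,4],[-1.35,0.4,7],[-1.35,0.4,10],[-1.35,0.4,12.5],[-1.35,0.4,14.5],[-1.35,0.4,15.3],[-1.35,0.4,15.57],[-1.35,0.4,15.57],[-1.35,0.4,15.57],[-1.35,0.4,15.57],[-1.35,0.4,15.57],[-1.35,0.4,15.57],[-1.35,0.4,15.57]], "dr": [[0,0,0],[0,0,0],[0,0,0],[0,0,0],[0,0,0],[0,0,0],[0,0,0],[0,0,0],[0,0,0],[0,0,0],[0,0,0],[0,0,0],[0,0,0],[0,0,0]], "claw": [5,5,5,5,5,5,5,5,4,3,2,1.5,1.5,1.5], "grip_force": 60}}

```text
clock: 12.4
eef_pos: [0.4909, -0.2499, 0.0986]
ee_rot: [0.001, 0.707, 0.707, 0.0]
ft_force: [-0.5, 1.1, 6.5]
gripper_width: 0.022
```

Call:
{"name": "apply_moves", "arguments": {"offset": [[0,0,-0.3],[0,0,-0.8],[0,0,-1.6],[0,0,-3],[0,0,-5],[0,0,-7],[0,0,-9],[0,0,-11],[0,0,-13],[0,0,-14.5],[0,0,-14.5],[0,0,-14.5]], "dr": [[0,0,0],[0,0,0],[0,0,0],[0,0,0],[0,0,0],[0,0,0],[0,0,0],[0,0,0],[0,0,0],[0,0,0],[0,0,0],[0,0,0]], "claw": [1.5,1.5,1.5,1.5,1.5,1.5,1.5,1.5,1.5,1.5,1.5,1.5]}}

```text
clock: 13.6
eef_pos: [0.4903, -0.2494, 0.2421]
ee_rot: [0.0, 0.707, 0.707, 0.0]
ft_force: [0.2, -0.1, -5.0]
gripper_width: 0.022
```

```bash
python3 - <<'E'
from h import *
o=manip.observe();print(o['eef_pos'],o['ee_rot'],o['ft_force'],o['gripper_width'])
p=manip.read_camera('side');P=cloud(p);x,y,z=P[...,0],P[...,1],P[...,2]
n=np.hypot(x-.491,y+.25);s=(n<.06)&(z>.15)&(z<.2)
f=lambda s:(s.sum(),cv2.minEnclosingCircle((P[s][:,:2]*1000).astype(np.float32)))
print(np.histogram(z[s],np.arange(.15,.2,.002)))
m=np.median(z[s&(z>.17)]);t=s&(abs(z-m)<.006)&(n>.024);q=P[t];print('shoulder',m,f(t),np.linalg.svd(q-q.mean(0))[2][2])
r=np.hypot(x-.531,y+.0235);t=(r<.06)&(z>.086)&(z<.094);print('rim',f(t))
save(p,'lift')
E
```

```text
[ 0.49025573 -0.24942319  0.2421432 ] [7.05560160e-05 7.07119604e-01 7.07093955e-01 1.36372857e-05] [ 0.18918638 -0.14541964 -5.01948193] 0.022031175042979988
(array([  0,   0,   0,  15, 105, 102,  35,  37,  25,  32,  31,  33,  29,
        36,  30,  38,  94, 607, 661, 101,  15,  14,  19,  18,  12]), array([0.15 , 0.152, 0.154, 0.156, 0.158, 0.16 , 0.162, 0.164, 0.166,
       0.168, 0.17 , 0.172, 0.174, 0.176, 0.178, 0.18 , 0.182, 0.184,
       0.186, 0.188, 0.19 , 0.192, 0.194, 0.196, 0.198, 0.2  ]))
shoulder 0.18592864951376198 (np.int64(1358), ((488.8605651855469, -248.1305389404297), 50.48562240600586)) [-9.31466001e-04  8.89041817e-03 -9.99960046e-01]
rim (np.int64(42), ((570.926025390625, -28.396989822387695), 28.692644119262695))
```

View pics/lift.png

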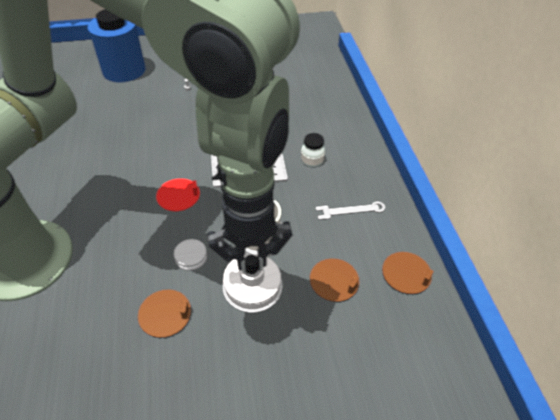

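The side view shows both parts lifted level at (252,280). I'll check the rim once more from the scene camera, then carry it over.

```bash
python3 - <<'E'
from h import *
f=lambda s:(s.sum(),cv2.minEnclosingCircle((P[s][:,:2]*1000).astype(np.float32)))
for n in ['scene','wrist']:
    p=manip.read_camera(n);P=cloud(p);x,y,z=P[...,0],P[...,1],P[...,2]
    r=np.hypot(x-.531,y+.0235);print(n,'rim',f((r<.06)&(z>.086)&(z<.094)))
    k=np.hypot(x-.49,y+.249);s=(k<.058)&(k>.024)&(z>.182)&(z<.19);print('shoulder',f(s))
E
```

```text
scene rim (np.int64(218), ((531.93701171875, -25.79085922241211), 51.978641510009766))
shoulder (np.int64(760), ((489.96002197265625, -250.57333374023438), 51.24287796020508))
wrist rim (np.int64(0), ((0.0, 0.0), 0.0))
shoulder (np.int64(13922), ((489.1337890625, -247.5760498046875), 49.94773483276367))
```

Call:
{"name": "apply_moves", "arguments": {"offset": [[0.5,0.09,0],[1.5,0.28,0],[3,0.56,0],[5,0.93,0],[7,1.3,0],[9,1.67,0],[11,2.04,0],[13,2.41,0],[15,2.78,0],[17,3.15,0],[19,3.52,0],[20.5,3.8,0],[21.7,4.02,0.3],[22.3,4.13,1],[22.52,4.17,2],[22.52,4.17,3],[22.52,4.17,4],[22.52,4.17,4.7],[22.52,4.17,4.7],[22.52,4.17,4.7]], "dr": [[0,0,0],[0,0,0],[0,0,0],[0,0,0],[0,0,0],[0,0,0],[0,0,0],[0,0,0],[0,0,0],[0,0,0],[0,0,0],[0,0,0],[0,0,0],[0,0,0],[0,0,0],[0,0,0],[0,0,0],[0,0,0],[0,0,0],[0,0,0]], "claw": [1.5,1.5,1.5,1.5,1.5,1.5,1.5,1.5,1.5,1.5,1.5,1.5,1.5,1.5,1.5,1.5,1.5,1.5,1.5,1.5]}}

```text
clock: 15.75
eef_pos: [0.532, -0.0246, 0.1951]
ee_rot: [-0.0, 0.707, 0.707, -0.0]
ft_force: [-0.2, -0.5, -3.3]
gripper_width: 0.0219
```

```bash
python3 - <<'E'
from h import *
o=manip.observe();print(o['eef_pos'],o['ee_rot'],o['ft_force'])
for n in ['scene','side']:
    p=manip.read_camera(n);P=cloud(p);x,y,z=P[...,0],P[...,1],P[...,2]
    k=np.hypot(x-.532,y+.024);s=(k<.058)&(k>.024)&(z>.134)&(z<.143);print(n,'shoulder',s.sum(),np.median(z[s]),cv2.minEnclosingCircle((P[s][:,:2]*1000).astype(np.float32)))
a=p['image'][140:270,175:345];cv2.imwrite('pics/over.png',cv2.resize(a[...,::-1],(784,600),interpolation=cv2.INTER_CUBIC))
E
```

```text
[ 0.53200234 -0.02462127  0.19508158] [-1.45745739e-04  7.07316546e-01  7.06896927e-01 -1.30994799e-04] [-0.23167003 -0.52051363 -3.29098334]
scene shoulder 574 0.13794510154339834 ((531.95751953125, -25.766271591186523), 51.3109130859375)
side shoulder 825 0.13941641707760494 ((529.9591064453125, -24.01447868347168), 50.65712356567383)
```

View pics/over.png

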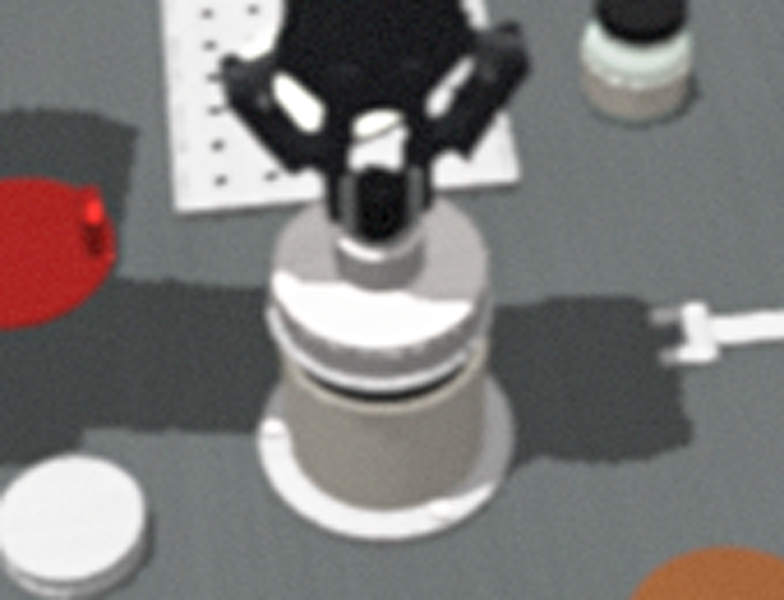

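The lid is centred over the mouth to about 1 mm. Lowering gently.

Call:
{"name": "apply_moves", "arguments": {"offset": [[0.04,0.03,0.3],[0.04,0.03,0.6],[0.04,0.03,0.9],[0.04,0.03,1.2],[0.04,0.03,1.5],[0.04,0.03,1.7],[0.04,0.03,1.85],[0.04,0.03,1.95],[0.04,0.03,1.95]], "dr": [[0,0,0],[0,0,0],[0,0,0],[0,0,0],[0,0,0],[0,0,0],[0,0,0],[0,0,0],[0,0,0]], "claw": [1.5,1.5,1.5,1.5,1.5,1.5,1.5,1.5,1.5]}}

```text
clock: 16.75
eef_pos: [0.5321, -0.0238, 0.1766]
ee_rot: [-0.0, 0.707, 0.707, -0.0]
ft_force: [-4.4, 0.6, 4.8]
gripper_width: 0.022
```

```bash
python3 - <<'E'
from h import *
o=manip.observe();print(o['eef_pos'],o['ft_force'],o['torque'])
for n in ['scene','side']:
    p=manip.read_camera(n);P=cloud(p);x,y,z=P[...,0],P[...,1],P[...,2]
    k=np.hypot(x-.532,y+.024);s=(k<.058)&(k>.024)&(z>.112)&(z<.128);s&=abs(z-np.median(z[s]))<.004;q=P[s];print(n,'shoulder',s.sum(),np.median(z[s]),cv2.minEnclosingCircle((P[s][:,:2]*1000).astype(np.float32)),np.linalg.svd(q-q.mean(0))[2][2])
E
```

```text
[ 0.53208567 -0.02378483  0.17661219] [-4.40263105  0.61648559  4.82393877] [ 0.13919111  0.80444198 -0.02552671]
scene shoulder 571 0.11950568036780715 ((532.4054565429688, -25.03839111328125), 50.7427978515625) [-0.00784787  0.00616672 -0.99995019]
side shoulder 779 0.12069414329532689 ((530.0307006835938, -22.936641693115234), 50.8133544921875) [-5.06794248e-04  1.14704198e-03 -9.99999214e-01]
```

The shoulder is level at 0.120 m, which is exactly the seated height. Letting go of the knob, then going down to the neck with the jaws open.

Call:
{"name": "apply_moves", "arguments": {"offset": [[0,0,0],[0,0,0],[0,0,0],[0,0,0],[0,0,0],[0,0,0],[0,0,0],[0,0,0],[0,0,0.6],[0,0,1.2],[0,0,1.8],[0,0,2.4],[0,0,2.8],[0,0,3.0],[0,0,3.0]], "dr": [[0,0,0],[0,0,0],[0,0,0],[0,0,0],[0,0,0],[0,0,0],[0,0,0],[0,0,0],[0,0,0],[0,0,0],[0,0,0],[0,0,0],[0,0,0],[0,0,0],[0,0,0]], "claw": [2.5,3,4,5,6,6.4,6.4,6.4,6.4,6.4,6.4,6.4,6.4,6.4,6.4]}}

```text
clock: 18.35
eef_pos: [0.5322, -0.0239, 0.1454]
ee_rot: [-0.0, 0.707, 0.707, -0.0]
ft_force: [0.5, 1.0, -0.8]
gripper_width: 0.0642
```

```bash
python3 - <<'E'
from h import *
o=manip.observe();print(o['eef_pos'],o['ft_force'],o['torque'])
for n in ['scene','side']:
    p=manip.read_camera(n);P=cloud(p);x,y,z=P[...,0],P[...,1],P[...,2]
    k=np.hypot(x-.532,y+.024);s=(k<.058)&(k>.024)&(z>.112)&(z<.128)&(p['image'].min(-1)>60);s&=abs(z-np.median(z[s]))<.004;q=P[s];print(n,'shoulder',s.sum(),np.median(z[s]),cv2.minEnclosingCircle((P[s][:,:2]*1000).astype(np.float32)),np.linalg.svd(q-q.mean(0))[2][2])
a=p['image'][140:270,175:345];cv2.imwrite('pics/neck.png',cv2.resize(a[...,::-1],(784,600),interpolation=cv2.INTER_CUBIC))
E
```

```text
[ 0.53219461 -0.02385506  0.14541098] [ 0.53576791  1.02324817 -0.80218632] [ 0.02298618 -0.05278651  0.00608805]
scene shoulder 487 0.11933298048160125 ((532.0856323242188, -25.791973114013672), 50.419639587402344) [ 0.00799228 -0.00795374  0.99993643]
side shoulder 695 0.1205587720199211 ((529.260498046875, -22.8179931640625), 50.394264221191406) [-0.00262105 -0.00422963  0.99998762]
```

View pics/neck.png

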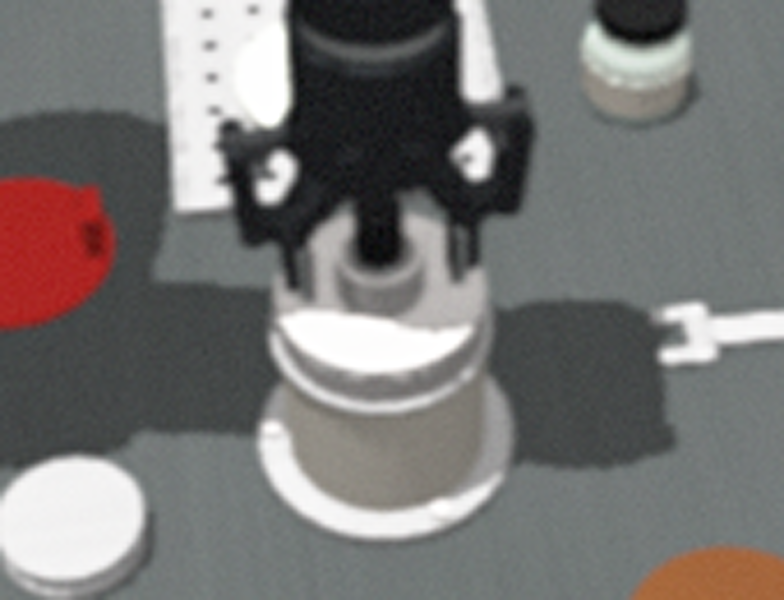

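The lid sits seated on the tub, with the fingers either side of the neck at crop (378,280). Closing on the neck.

Call:
{"name": "apply_moves", "arguments": {"offset": [[0,0,0],[0,0,0],[0,0,0],[0,0,0],[0,0,0],[0,0,0],[0,0,0]], "dr": [[0,0,0],[0,0,0],[0,0,0],[0,0,0],[0,0,0],[0,0,0],[0,0,0]], "claw": [5.5,5,4.5,4,3.6,3.6,3.6], "grip_force": 45}}

```text
clock: 19.15
eef_pos: [0.5325, -0.0239, 0.1463]
ee_rot: [0.0, 0.707, 0.707, 0.0]
ft_force: [-1.7, -0.3, 5.4]
gripper_width: 0.0414
```

Call:
{"name": "apply_moves", "arguments": {"offset": [[0,0,-0.15],[0,0,-0.4],[0,0,-0.8],[0,0,-1.4],[0,0,-2.1],[0,0,-2.9],[0,0,-3.7],[0,0,-4.5],[0,0,-5.4],[0,0,-6.4],[0,0,-7.4],[0,0,-8.4],[0,0,-9.4],[0,0,-10.2],[0,0,-10.8],[0,0,-11],[0,0,-11],[0,0,-11],[0,0,-11]], "dr": [[0,0,0],[0,0,0],[0,0,0],[0,0,0],[0,0,0],[0,0,0],[0,0,0],[0,0,0],[0,0,0],[0,0,0],[0,0,0],[0,0,0],[0,0,0],[0,0,0],[0,0,0],[0,0,0],[0,0,0],[0,0,0],[0,0,0]], "claw": [3.6,3.6,3.6,3.6,3.6,3.6,3.6,3.6,3.6,3.6,3.6,3.6,3.6,3.6,3.6,3.6,3.6,3.6,3.6]}}

```text
clock: 21.05
eef_pos: [0.5321, -0.0238, 0.2552]
ee_rot: [-0.0, 0.707, 0.707, -0.0]
ft_force: [-0.5, -0.7, -0.9]
gripper_width: 0.0411
```

```bash
python3 - <<'E'
from h import *
o=manip.observe();print(o['eef_pos'],o['ft_force'],o['gripper_width'],abs(o['qvel']).max())
for n in ['scene','side']:
    p=manip.read_camera(n);P=cloud(p);x,y,z=P[...,0],P[...,1],P[...,2]
    k=np.hypot(x-.532,y+.024);w=p['image'].min(-1)>60
    for nm,a,b in [('shoulder',.218,.24),('flange',.088,.1)]:
        s=(k<.06)&(k>.024)&(z>a)&(z<b)&w;s&=abs(z-np.median(z[s]))<.004;q=P[s];print(n,nm,s.sum(),np.median(z[s]),cv2.minEnclosingCircle((q[:,:2]*1000).astype(np.float32)),np.linalg.svd(q-q.mean(0))[2][2])
    s=(np.hypot(x-.54,y-.237)<.05);print('tray lid z',np.median(z[s&(z<.05)&(z>.011)]))
    if n=='scene':
        print('knob?',np.percentile(z[(k<.014)&(z>.1)&(z<.178)],[5,95]) if ((k<.014)&(z>.1)&(z<.178)).sum() else None)
        for l in ['wrench','sheave','jar','flat_lid']: print(l,[np.round(r['centre'],3).tolist() for r in manip.pinpoint(l,p)[:3]])
        cv2.imwrite('pics/end.png',cv2.resize(p['image'][110:310,130:400,::-1],(800,593)))
E
```

```text
[ 0.53206671 -0.02384166  0.25524367] [-0.46508486 -0.68926934 -0.87577696] 0.04112472593143785 0.0029257980295388456
scene shoulder 548 0.22840240097185033 ((532.1121826171875, -23.84577178955078), 51.0218505859375) [ 0.01118006 -0.00793103  0.99990605]
scene flange 716 0.09355934318117254 ((532.130126953125, -23.692352294921875), 53.86015319824219) [ 0.00434646 -0.00119524  0.99998984]
tray lid z 0.01366368954691239
knob? [0.10381688 0.17316974]
wrench [[0.77, 0.017, 0.001], [0.528, -0.024, 0.2]]
sheave [[0.376, -0.057, 0.003], [0.492, 0.216, 0.01]]
jar [[0.71, 0.201, -0.002]]
flat_lid [[0.356, 0.131, 0.006], [0.309, -0.195, 0.008], [0.536, 0.235, 0.008]]
side shoulder 724 0.2299344545202145 ((529.9028930664062, -23.28568458557129), 51.022560119628906) [-0.0023432  -0.00696331  0.99997301]
side flange 1005 0.09466245924102423 ((528.9940795898438, -22.63076400756836), 53.99382400512695) [-7.31771515e-04  1.68319962e-03  9.99998316e-01]
tray lid z 0.016379389112845043
```

View pics/end.png

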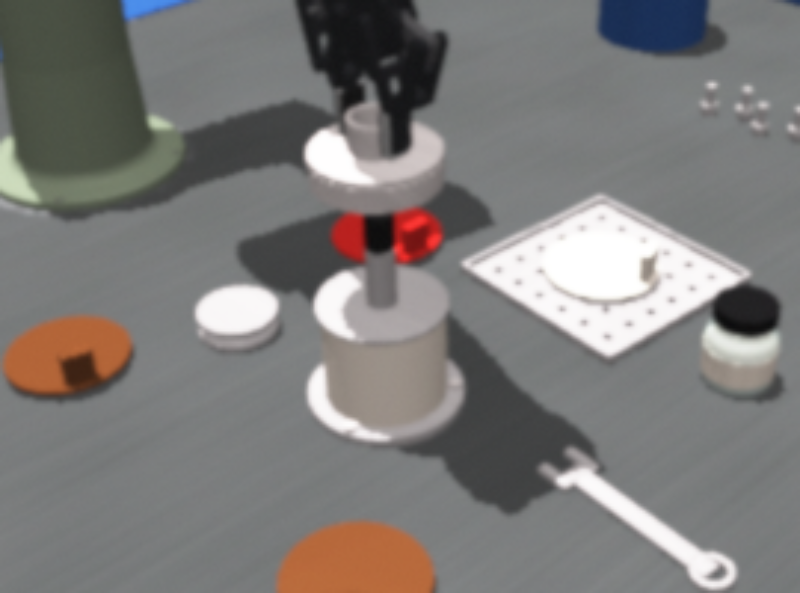

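The cover is held level with its lower edge near 0.203 m, above the knob top at 0.174 m. The inner lid is seated at crop (382,300), with its flange top at 0.094 m. The flat lid lies in the tray at (603,265). Handing in.

```bash
python3 -c "
from station import manip
manip.close_job();print(manip.observe()['clock'])"
```

```text
the job is handed in; nothing more can be done
the job is handed in; nothing more can be done
```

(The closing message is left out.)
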